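# Fit the magnifier boom into its bench stand

### The job

Take the magnifier's boom off its wooden rest and fit it into the sleeve of the bench stand: pinch its two spring buttons flush so that they go in under the sleeve's mouth, then slide the boom on until both buttons pop out through the sleeve's holes, and let go. Feel your way and push gently, handle it by the tube and buttons without touching the lens head, and leave the other things on the bench where they are.

Things in the scene. Friction and masses are not known exactly. Their poses are not given: they have to be found in the camera images.
- boom: Loose magnifier boom, about 0.21 kg: square aluminium tube 20 x 20 mm, black tapered nose at one end, round magnifier (lens) at the other. Origin: on the tube's axis, between its two spring buttons. Own +y runs along the tube to the lens, -y to the nose, z up as it lies. Tube from y = -100 (nose tip) to +150 mm; centre of mass near y = +42. Buttons stick out at the -x and +x faces, at y = 0.
- lens: Magnifier head fixed to the boom's tail: black ring 80 mm across, 10 mm thick, with the glass, lying level; origin at its centre, 205 mm along the boom's +y from the buttons. The fingers must not touch it.
- nose (a point): Tip of the boom's nose, on the tube's axis (axes as boom). The plug is 12 mm square at the tip and widens to the full 20 mm in 12 mm.
- pin_near (a point): Spring button at the boom's own -x face: flat-topped brass pin, 10 mm diameter, rim bevelled by 1 mm, 6 mm out of the face when free. The point is on its axis 1.5 mm below the end: 14.5 mm from the boom's axis when free, 8.5 mm when pressed flush. 2 N to start, 5 N to press flush. It will not ride in under the mouth unless pressed; stays down once a few mm of it are under the wall.
- pin_far (a point): The same for the spring button at the boom's own +x face; both are pressed at once by pinching across the tube.
- stand: Stand screwed to the bench: grey base 150 (x) x 140 (y) x 18 mm, origin at the centre of its underside; steel pillar 265 mm high at own x = +40 mm; crosshead with a level square aluminium sleeve along own y at x = -15 mm, axis 110 mm up, from y = -50 to the open mouth at y = +110 mm. Sleeve 29 mm wide, 28 high outside, bore 23 wide, 21 high (1.5 and 0.5 mm play per side), slippery, side walls 3 mm.
- mouth (a point): Centre of the sleeve's open, square-cut mouth, on its axis, in the plane of its end (axes as stand). The boom goes in along own -y. With its buttons out it stops with its nose 95 mm inside, where the buttons meet the edge. Sliding takes 3 to 10 N along the sleeve; pushing much harder only jams the tube and loads the stand.
- hole_near (a point): Centre of the round 12 mm hole in the sleeve's own -x wall, at the wall's outer face, 45 mm in from the mouth, 14.5 mm from the axis. A button that has popped out stands 1.5 mm proud of the wall, its point (pin_near) at this point within the play, and stops the boom dead.
- hole_far (a point): The same hole in the sleeve's own +x wall, for pin_far.
- rest: Wooden rest fixed to the bench, origin at the centre of its underside: board 75 (x) x 170 (y) x 12 mm, two cheeks 60 mm wide, 12 mm thick at y = -55 and +55 mm, 50 mm high under the boom, with horns to 60 mm beside it. The boom lies in them with its axis 60 mm above the bench and can be taken between the cheeks (which stand under boom y = +32 and +142 mm, give or take 4).
- petri: Bystander: glass dish 90 mm across, 15 mm high, with two pebbles; origin at the centre of its underside.
- weight: Bystander: brass weight 34 mm in diameter, 55 mm high; origin at the centre of its underside.
- beaker: Bystander: glass beaker 70 mm across, 90 mm high; origin at the centre of its underside.
- jar: Bystander: amber jar 64 mm across, 95 mm high; origin at the centre of its underside.
- screwdriver: Bystander: screwdriver 190 mm long, lying along its own x; origin near its middle, on the bench.
- wash: Bystander: white bottle 60 mm across, 150 mm high; origin at the centre of its underside.
- molecule: Bystander: six-ball ring model 122 mm across, 22 mm high; origin at its centre, on the bench.

How it is judged:
By the outcome, as a careful person would: the job done as asked, in the order asked, and still so for the second after the job is handed in, with the robot touching nothing.
It also fails if it takes over 54 s, if anything falls off the work surface, if the arm or the gripper's body presses on something with over 40 N, if the wrist force passes 120 N, or if a joint passes its speed limit or range.

### The arm

A 6-joint arm with a two-finger parallel gripper is mounted at the origin on the work surface. World frame = base frame: x ahead of the robot, y to its left, z up, the work surface at z = 0. Lengths are in m, angles in rad, forces in N, time in s.
With the tool pointing down it reaches from about 0.35 to 0.975 m from the base axis. Payload 7.1 kg.
Tool frame: the origin (TCP) lies midway between the tips of the shut fingers; the grasp point (between the pads) lies 19 mm behind it; z points along the fingers, x is the direction in which the jaws open and shut, and the axes are right-handed (so a half turn about z gives the same grasp; the last joint's range is limited). The gripper opens to 88 mm and grips with 3 to 60 N. Pads are 20 mm wide; open, the fingers measure 115 mm over their backs; the gripper's body (75 mm by 178 mm) begins 61 mm behind the grasp point.
Start: joints at [1.246, 0.423, 1.63, -0, 1.089, -0.019], TCP at [0.188, 0.596, 0.223] pointing down, gripper open.
Joint ranges: [-3, 3], [-0.9, 2.11], [0.09, 2.58], [-1.31, 4.45], [0.11, 2.69], [-2.54, 2.54]. Speed limits (rad/s): [2.39, 2.39, 3.01, 3.14, 3.14, 3.14].

### API

Orientations are given as a unit quaternion [w, x, y, z].
In Python, from station import move_pose, movel, movej, command_gripper, wait, inverse_kinematics, read_camera, camera_info, MotionError, job_done, get_time, get_joint_pos, get_qvel, get_effort, get_tcp_pos, get_ee_rot, get_ft_force, get_ft_torque, get_grip_width gives the robot as it stands. Calls block until the motion is done:
- move_pose(position, orientation): joint-space move of the TCP to a pose.
- movel(position, frame=None, v=0.15, until_force=None): straight line of the TCP; frame=None keeps the orientation; v is the mean speed in m/s. With until_force (N) it stops when the force on the tool has changed by that much, and returns True; else False.
- movej(angles): joint-space move.
- command_gripper(opening): opening from 0.0 (shut) to 1.0 (fully open); the grip force is fixed at half the most; returns when the fingers have stopped.
- wait(seconds).
- inverse_kinematics(position, orientation): joint angles nearest the present ones, or None.
- read_camera(name): name is "scene" or "top" or "wrist"; returns the picture (420x560x3 uint8, red, green, blue); there is no depth.
- camera_info(name): a dict with "intrinsics" (3x3 intrinsics, pixels), "dist" ([k1, k2, p1, p2, k3] as OpenCV has them; the pictures are not rectified), "T" (4x4, takes a point from camera to world coordinates); the wrist camera has in their place "tool_from_camera" (4x4, takes a point from camera to tool coordinates, whose origin is the TCP and whose axes are the tool frame's). Camera axes: x right, y up, looking along -z (the intrinsics and any distortion apply to the point x, -y, -z); pixel columns grow to the right and rows downward; lengths in m; the calibration is good to about 2 mm. A picture is of the moment at which its call begins: read the wrist's pose just before it. camera_info takes no time and is no camera call.
A pose or a line that the arm cannot do raises MotionError and nothing moves.
- job_done(): hands the job in, once; it reports no verdict.
Readings, each from a call of its own:
- get_time(): time.
- get_joint_pos(): joint angles.
- get_qvel(): joint speeds.
- get_effort(): joint torques, N m.
- get_tcp_pos(): TCP position.
- get_ee_rot(): TCP orientation.
- get_ft_force(): force on the tool from outside, world axes, zero at the start.
- get_ft_torque(): the same for the moment, N m.
- get_grip_width(): opening from 0.0 (shut) to 1.0 (fully open).
Only numpy, scipy, OpenCV 4.12 (cv2) and the standard library are available. Lean on these libraries where they do the work, as an engineer would, in place of code of your own. Each camera call takes 0.05 s, during which the arm holds its last target. There are 200 camera calls.

## Working session

There is one attempt and no reset: what is moved stays moved. The work goes in short steps, each a Python script; the robot and the scene stay as the last script left them, time stands still between calls to the robot, and variables do not carry over. Pictures are saved under pics/ and viewed, about 8 in all and at most 12, crops included, and the job is handed in when it is done.

```bash
ls; mkdir -p pics
python3 - <<'E'
from station import *
import cv2
for n in("scene","top"):
    cv2.imwrite(f"pics/{n}0.png",cv2.cvtColor(read_camera(n),cv2.COLOR_RGB2BGR)); c=camera_info(n); print(n,c)
print(camera_info("wrist"),get_time(),get_ee_rot())
E
```

```text
pics
scene {'intrinsics': array([[413.9803136 ,   0.        , 276.31580479],
       [  0.        , 413.9803136 , 207.91379682],
       [  0.        ,   0.        ,   1.        ]]), 'dist': array([-0.09009521,  0.        ,  0.        ,  0.        ,  0.        ]), 'T': array([[ 0.8171863 , -0.39490004,  0.41983392,  0.98978563],
       [ 0.57598378,  0.53272704, -0.62003595, -0.60102845],
       [ 0.02119534,  0.74850241,  0.66279326,  0.78301988],
       [ 0.        ,  0.        ,  0.        ,  1.        ]])}
top {'intrinsics': array([[450.10539844,   0.        , 277.06224688],
       [  0.        , 450.10539844, 201.84821857],
       [  0.        ,   0.        ,   1.        ]]), 'dist': array([0.01041164, 0.        , 0.        , 0.        , 0.        ]), 'T': array([[-0.02899574,  0.98652589, -0.16101525,  0.32664945],
       [-0.99957299, -0.02803413,  0.00824119,  0.05863719],
       [ 0.00361623,  0.16118546,  0.98691751,  1.38620416],
       [ 0.        ,  0.        ,  0.        ,  1.        ]])}
{'intrinsics': array([[334.8725624 ,   0.        , 276.03425706],
       [  0.        , 334.8725624 , 203.15483633],
       [  0.        ,   0.        ,   1.        ]]), 'dist': array([-0.07288671,  0.        ,  0.        ,  0.        ,  0.        ]), 'tool_from_camera': array([[ 9.99999938e-01,  3.43491598e-04, -8.09019454e-05,
         2.26801786e-04],
       [ 3.04521106e-04, -9.55797367e-01, -2.94026022e-01,
        -8.09130003e-02],
       [-1.78321334e-04,  2.94025979e-01, -9.55797412e-01,
        -1.61831694e-01],
       [ 0.00000000e+00,  0.00000000e+00,  0.00000000e+00,
         1.00000000e+00]])} 0.1 [ 3.98026168e-04  8.06535835e-01  5.91184796e-01 -5.70250217e-04]
```

View pics/scene0.png

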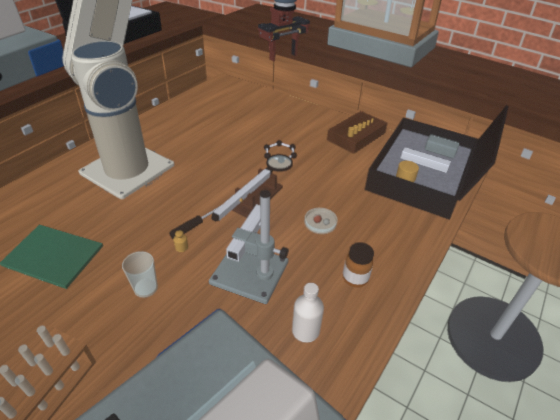

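View pics/top0.png

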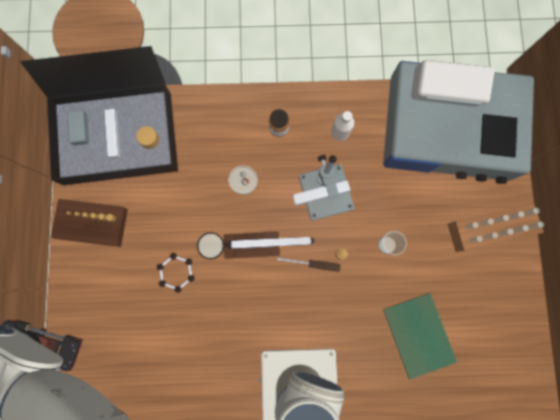

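The top view shows the boom along about image-horizontal, lens (210,245) and nose tip (313,240). The sleeve runs from (293,197), which is the mouth end, to (350,186), with the pillar on the far side. In the scene view the screwdriver and weight lie near the boom's nose.

```bash
cat > h.py <<'E'
from station import *
import numpy as np, cv2
from scipy.spatial.transform import Rotation as R
def rot(): q=get_ee_rot(); return R.from_quat(np.r_[q[1:],q[0]]).as_matrix()
def quat(yaw):  # tool z down, tool x at yaw in world
    x=np.array([np.cos(yaw),np.sin(yaw),0]);z=np.array([0,0,-1.]);m=np.c_[x,np.cross(z,x),z]
    q=R.from_matrix(m).as_quat(); return [q[3],q[0],q[1],q[2]]
def camT(name):
    c=camera_info(name)
    if name!="wrist": return c["intrinsics"],c["dist"],c["T"]
    T=np.eye(4);T[:3,:3]=rot();T[:3,3]=get_tcp_pos()
    return c["intrinsics"],c["dist"],T@c["tool_from_camera"]
def snap(name,f):
    c=camT(name); im=read_camera(name); cv2.imwrite(f"pics/{f}.png",cv2.cvtColor(im,cv2.COLOR_RGB2BGR))
    np.savez(f"pics/{f}.npz",K=c[0],d=c[1],T=c[2]); return c
def load(f): z=np.load(f"pics/{f}.npz"); return z["K"],z["d"],z["T"]
def p2w(c,px,z):
    K,d,T=c; u=cv2.undistortPoints(np.float64(px).reshape(-1,1,2),K,d)[:,0]
    r=np.c_[u[:,0],-u[:,1],-np.ones(len(u))]@T[:3,:3].T
    return T[:3,3]+r*((z-T[2,3])/r[:,2])[:,None]
def w2p(c,P):
    K,d,T=c; P=(np.atleast_2d(P)-T[:3,3])@T[:3,:3]; P=P*[1,-1,-1]
    return cv2.projectPoints(P,np.zeros(3),np.zeros(3),K,d)[0][:,0]
E
python3 - <<'E'
from h import *
c=camT("top"); np.set_printoptions(precision=4,suppress=True)
print(p2w(c,[(210,245),(313,240)],.06)); print(p2w(c,[(293.5,197.5),(350,186.5)],.124))
print(p2w(c,[(303,180),(343,165),(354,210),(313,219)],.018))
for y in(0,np.pi): 
  for p in([.45,.06,.30],[.52,.06,.3]):
    print(inverse_kinematics(p,quat(y)))
E
```

```text
[[ 0.4203  0.2482  0.06  ]
 [ 0.4262 -0.0549  0.06  ]]
[[ 0.5438  0.001   0.124 ]
 [ 0.5711 -0.1616  0.124 ]]
[[ 0.6163 -0.0353  0.018 ]
 [ 0.6606 -0.162   0.018 ]
 [ 0.5178 -0.1883  0.018 ]
 [ 0.4936 -0.0612  0.018 ]]
[ 0.1063  0.0712  1.9098 -0.      1.1606  0.1063]
[ 0.0921  0.1864  1.7746 -0.      1.1806  0.0921]
None
None
```

Run:
```python
from h import *
move_pose([.48,.09,.25],quat(0.08)); print(get_time(),get_tcp_pos())
snap("wrist","w1"); im=cv2.imread("pics/w1.png"); 
cv2.imwrite("pics/w1b.png",cv2.resize(im,None,fx=1.42,fy=1.42,interpolation=cv2.INTER_CUBIC))
c=load("w1"); print(w2p(c,[[.424,.045,.07],[.426,-.055,.06],[.42,.248,.06],[.544,.001,.124],[.571,-.16,.124]]))
```

```text
2.2 [0.48004126 0.09063992 0.24998971]
[[220.99051372 218.21354239]
 [221.54142984 293.26941412]
 [226.66021676  15.0262814 ]
 [333.37184435 288.01934   ]
 [336.82057494 409.85623094]]
```

View pics/w1b.png

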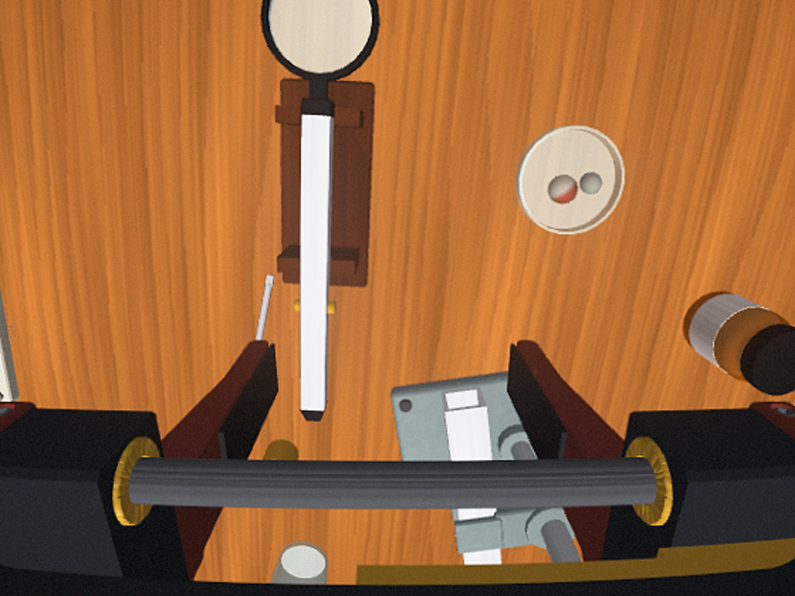

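Run:
```python
from h import *
im=cv2.imread("pics/w1.png"); f=lambda x,y,w,h,s:cv2.resize(im[y:y+h,x:x+w],None,fx=s,fy=s,interpolation=cv2.INTER_NEAREST)
a=f(300,265,60,95,6); b=f(195,60,55,95,6); d=f(195,205,60,95,6)
cv2.imwrite("pics/cr.png",np.hstack([a,d])) # left: x0=300,y0=265 ; right: x0=195,y0=205, scale 6
```

```text
(no output)
```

View pics/cr.png

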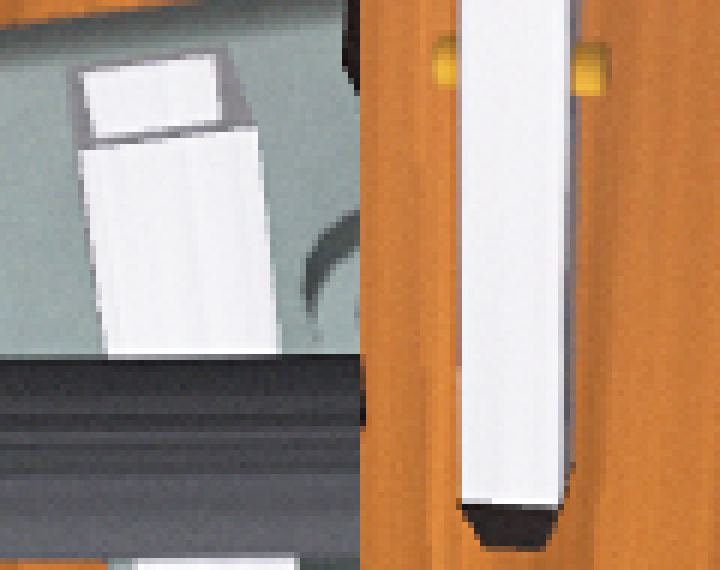

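Crop: the mouth's top outer edge runs from px (313,290) to (342.8,286.2). The boom's top face ends at px rows ~288.5, and its buttons are at about (207..211,215) and (231..236,216). Now fitting edges.

```bash
cat >> h.py <<'E'
def edges(f,rows,c0,c1,z,thr=190):
    """left/right edges of the white top face at height z -> list of (world L pts, R pts)"""
    g=cv2.imread(f"pics/{f}.png").min(2).astype(float); L=[];Rr=[]
    for r in rows:
        v=g[r,c0:c1]; on=np.flatnonzero(v>thr)
        if len(on)<5: continue
        i,j=on[0],on[-1]
        if i==0 or j==len(v)-1: continue
        L.append((c0+i-(v[i]-thr)/(v[i]-v[i-1]),r)); Rr.append((c0+j+(v[j]-thr)/(v[j]-v[j+1]),r))
    c=load(f); return p2w(c,L,z),p2w(c,Rr,z)
def axis(f,rows,c0,c1,z,thr=190):
    l,r=edges(f,rows,c0,c1,z,thr); o=[]
    for p in(l,r):
        k=np.polyfit(p[:,1],p[:,0],1)
        e=p[:,0]-np.polyval(k,p[:,1]); g=abs(e)<2*np.median(abs(e))+2e-4; o.append(np.polyfit(p[g,1],p[g,0],1))
    return o  # x = k0*y+k1 for the left and right edge
E
python3 - <<'E'
from h import *
np.set_printoptions(precision=4,suppress=True); c=load("w1")
b=axis("w1",range(95,285),200,245,.07); print("boom",b,np.mean(b,0)); 
s=axis("w1",range(293,322),305,355,.124); print("sleeve",s,np.mean(s,0))
w=lambda k,y:(k[0]-k[1])@[y,1]
print("widths",w(b,.05),w(b,.15),w(s,-.03))
f=lambda p,x0,y0:(np.array(p)/6-.5)+[x0,y0]
print("mouth top",p2w(c,f([(78,150),(257,127)],300,265),.124),"bottom",p2w(c,f([(68,68),(226,48)],300,265),.096))
print("boom y=-88",p2w(c,f([(102,503),(200,508)],195,205),.07),"buttons",p2w(c,f([(87,62),(235,68)],195,205),.06))
E
```

```text
boom [array([-0.0244,  0.4147]), array([-0.0217,  0.4337])] [-0.023   0.4242]
sleeve [array([-0.2311,  0.5234]), array([-0.238 ,  0.5536])] [-0.2346  0.5385]
widths -0.01907303294973627 -0.019348440098572367 -0.030360162686198514
mouth top [[ 0.5237 -0.0022  0.124 ]
 [ 0.5524  0.0043  0.124 ]] bottom [[ 0.5249 -0.0027  0.096 ]
 [ 0.5523  0.0034  0.096 ]]
boom y=-88 [[ 0.4154 -0.043   0.07  ]
 [ 0.4346 -0.0424  0.07  ]] buttons [[0.409  0.0442 0.06  ]
 [0.4366 0.0453 0.06  ]]
```

```bash
cat >> h.py <<'E'
M=np.array([.5382,.001,.11]); SY=.229
d=np.array([-np.sin(SY),np.cos(SY),0])
G=.054
DZ=np.array([0,0,-.019])
def ins(n,g=G,off=0): # TCP for boom buttons n metres outside the mouth, held at boom y=g
    return M+d*(n+g)+np.array([np.cos(SY),np.sin(SY),0])*off+DZ
E
python3 - <<'E'
from h import *
by=.023; bd=np.array([-np.sin(by),np.cos(by),0]); P=np.array([.4231,.045,.06])+bd*G+DZ
command_gripper(.55)
move_pose(P+[0,0,.12],quat(by)); movel(P+[0,0,.03],v=.15); print("touch",movel(P,v=.06,until_force=5))
command_gripper(0); print("w",get_grip_width()*88,get_ft_force(),get_time())
f0=get_ft_force(); movel(P+[0,0,.08],v=.1); print(get_ft_force()-f0, get_ft_torque())
p=ins(.14); move_pose(p+[0,0,.03],quat(SY)); movel(p,v=.1); print(get_tcp_pos(),p,get_time(),get_grip_width()*88)
snap("wrist","w2"); snap("scene","s2")
a=cv2.imread("pics/w2.png"); b=cv2.imread("pics/s2.png")[150:310,170:330]
cv2.imwrite("pics/v2.png",np.vstack([cv2.resize(a,(400,300)),cv2.resize(b,(400,300),interpolation=cv2.INTER_CUBIC)])[:600])
E
```

```text
touch False
w 20.104013312841325 [-0.71207437  0.63965992  2.1034402 ] 5.4833
[ 1.0937683  -1.01006899 -4.41098876] [-0.09324632  0.07289569  0.0101888 ]
[0.49354879 0.18925573 0.09064198] [0.49416127 0.18993541 0.091     ] 7.4167 20.17414944369295
```

View pics/w2.png

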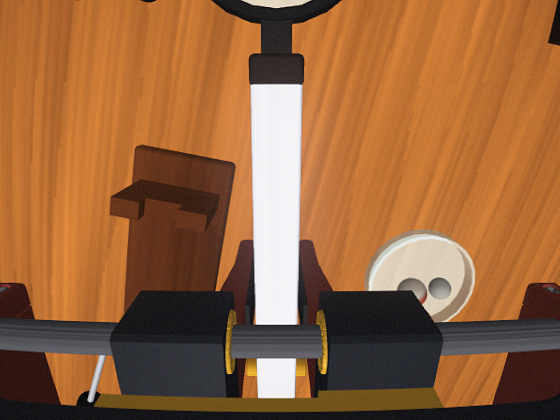

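View pics/s2.png

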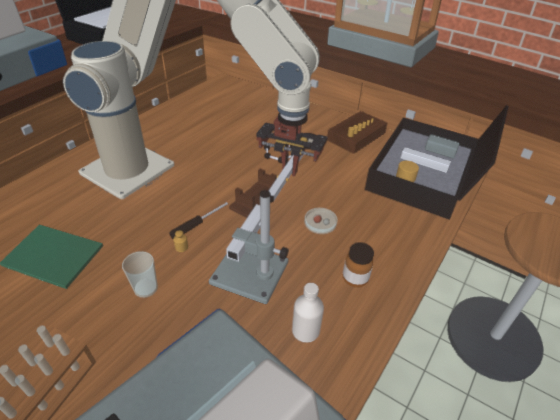

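The boom is held, and the wrist view shows the tube between the fingers with the tail at (275,70). In the scene view the nose points at the mouth near (265,205). Next I check the held boom's pose numerically.

Run:
```python
from h import *
np.set_printoptions(precision=4,suppress=True)
print(get_tcp_pos(),rot()[:,0],rot()[:,2],get_ft_force(),get_ft_torque())
z=get_tcp_pos()[2]+.019+.01
b=axis("w2",range(88,235),235,320,z); k=np.mean(b,0); print(b,"yaw",np.arctan(-k[0]))
l,r=edges("w2",range(88,235),235,320,z); n=len(l)//2
for i in(0,n,-1): print(l[i],r[i],(r[i]-l[i])[0]*np.cos(SY))
t=get_tcp_pos(); print("tube x at tcp y",k@[t[1],1],"tcp x",t[0]); print("lateral vs sleeve axis at mouth y", k@[M[1],1]-M[0])
```

```text
[0.4944 0.1897 0.0914] [0.974  0.2265 0.0005] [ 0.0004  0.0002 -1.    ] [ 0.3467 -0.7637 -1.5366] [-0.0675  0.0466  0.0467]
[array([-0.2304,  0.5274]), array([-0.2329,  0.5477])] yaw 0.22764386446911736
[0.465  0.2708 0.1204] [0.4836 0.2751 0.1204] 0.018065926941256312
[0.4713 0.2437 0.1204] [0.4899 0.2481 0.1204] 0.01814813785025789
[0.4782 0.2133 0.1204] [0.4969 0.2176 0.1204] 0.018201723036682584
tube x at tcp y 0.4935734844646401 tcp x 0.49435047929907266
lateral vs sleeve axis at mouth y -0.0009022610200519754
```

Run:
```python
from h import *
np.set_printoptions(precision=3,suppress=True)
movel(ins(.14,off=.0009),v=.05); wait(.2); f0=get_ft_force(); print(f0)
for n,F in((.10,5),(.085,8),(.06,12),(.03,12),(.012,12)):
    s=movel(ins(n,off=.0009),v=.06,until_force=F); t=get_tcp_pos()-ins(n,off=.0009)
    u=np.array([np.cos(SY),np.sin(SY),0]); f=get_ft_force()-f0
    print(n,s,"resid along,lat,z mm",1e3*t@d,1e3*t@u,1e3*t[2],"F",f@d,f@u,f[2],get_ft_torque(),get_time())
    if s: break
```

```text
[-0.025 -0.478 -1.949]
0.1 False resid along,lat,z mm -0.05492088931080206 0.02956319807198804 0.009231136962634112 F 1.0822517409502896 0.02705399128988076 -0.23803978796710967 [0.008 0.044 0.03 ] 8.7833
0.085 False resid along,lat,z mm -0.375034251110841 -0.022187089793129076 -0.021426715987149514 F -0.7064400975087307 -0.018799374184298764 0.22060206446751351 [-0.056  0.019  0.011] 9.1833
0.06 False resid along,lat,z mm -0.3194143233682562 -0.020659192182177412 -0.012328697248042975 F 0.7922211634813232 -0.28066031855258733 -0.3196938270968117 [-0.033  0.041  0.008] 9.75
0.03 False resid along,lat,z mm -0.23739293262869984 -0.012309382804699686 -0.03121779376666356 F 1.0078626605172405 -0.13187857739845407 0.5283726199164311 [-0.06   0.046 -0.014] 10.4
0.012 False resid along,lat,z mm -0.3780808566588279 -0.020427352574693105 0.001930604293820526 F 0.5172997953898467 -0.053189008223860815 -0.3169623592771622 [-0.023 -0.004  0.046] 10.85
```

Run:
```python
from h import *
np.set_printoptions(precision=3,suppress=True)
f0=get_ft_force()
s=movel(ins(-.003,off=.0009),v=.02,until_force=6); wait(.1); t=get_tcp_pos()-ins(0,off=.0009)
print(s,"buttons n mm",1e3*t@d,"F",(get_ft_force()-f0)@d,get_ft_force()-f0,get_ft_torque(),get_time())
snap("scene","s3"); a=cv2.imread("pics/s3.png")[150:300,180:340]
snap("top","t3"); b=cv2.imread("pics/t3.png")[130:280,220:380]
cv2.imwrite("pics/v3.png",cv2.resize(np.hstack([a,b]),None,fx=2.5,fy=2.5,interpolation=cv2.INTER_CUBIC))
```

```text
True buttons n mm 4.546966197021676 F 3.511587218768406 [-0.222  3.554  2.528] [ 0.261  0.028 -0.002] 11.4417
```

View pics/v3.png

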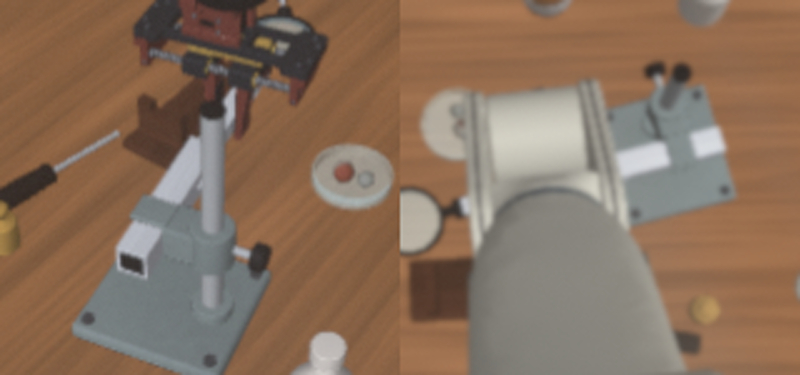

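It stopped at n = 4.5 mm, where the buttons should meet the edge (5 mm nominal). The scene view shows the boom in line inside the sleeve. Now I regrasp over the buttons, with the pads set back so the leading part of each pin is free to go under the wall.

Run:
```python
from h import *
np.set_printoptions(precision=3,suppress=True)
o=.0009; command_gripper(.6); wait(.1); f0=get_ft_force()
g=.0085; n0=.0046
print(movel(ins(n0,g=g,off=o),v=.08,until_force=4), get_ft_force()-f0)
command_gripper(0); wait(.1); print("w",get_grip_width()*88,get_ft_force()-f0)
f1=get_ft_force()
s=movel(ins(n0-.008,g=g,off=o),v=.015,until_force=12)
t=get_tcp_pos()-ins(0,g=g,off=o); f=get_ft_force()-f1
print(s,"n mm",1e3*t@d,"F",f@d,f,get_ft_torque(),get_time())
snap("wrist","w4")
```

```text
False [-0.714 -0.192 -0.553]
w 20.613760804254937 [-0.067  1.62  -1.237]
True n mm 2.4112751825788408 F 1.2000946925228553 [-0.099  1.209  4.581] [0.236 0.032 0.021] 14.1167
```

View pics/w4.png

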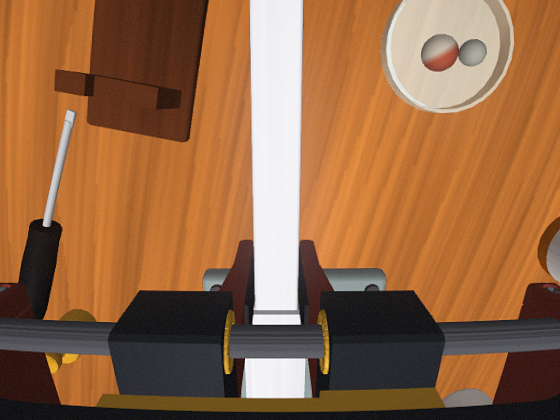

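The wrist view shows the fingers right at the mouth, with the sleeve edge near row 313. The force left is small, so the 12 N was brief. I'll push again gently.

Run:
```python
from h import *
np.set_printoptions(precision=3,suppress=True)
o=.0009; g=.0085; 
for k in range(4):
    f1=get_ft_force(); n=(get_tcp_pos()-ins(0,g=g,off=o))@d
    s=movel(ins(n-.0012,g=g,off=o),v=.008,until_force=12)
    fi=get_ft_force(); wait(.1)
    t=get_tcp_pos()-ins(0,g=g,off=o); print(s,"n mm",1e3*t@d,"z",t[2]*1e3,"F end",fi-f1,"later",get_ft_force(),get_ft_torque(),get_grip_width()*88,get_time())
    if s: break
```

```text
False n mm 2.3815068411732403 z -0.016979491969826288 F end [-2.482  7.129  0.408] later [-3.049  8.613  4.183] [1.267 0.407 0.026] 20.44429752707332 14.6583
False n mm 2.357827127024707 z 0.0008903267000176518 F end [ 1.194 -0.199  1.509] later [-2.368  8.629  4.954] [ 1.298  0.43  -0.017] 20.77679754546432 15.0083
False n mm 2.354081121008738 z -0.020149414968029244 F end [-0.387  0.476 -1.276] later [-2.906  8.759  3.826] [1.291 0.381 0.036] 20.629751148339935 15.3583
False n mm 2.3690121637102246 z -0.03044004708768755 F end [ 0.18  -0.398  0.377] later [-1.396  9.315  5.243] [ 1.291  0.406 -0.031] 20.56954358734549 15.7083
```

Run:
```python
from h import *
np.set_printoptions(precision=3,suppress=True)
o=.0009; n0=.0024; g=.0106
t0=get_time(); command_gripper(.5)
print("opened",get_time()-t0); movel(ins(n0,g=g,off=o),v=.03); command_gripper(0); wait(.1); f1=get_ft_force(); print("w",get_grip_width()*88,f1)
s=movel(ins(n0-.004,g=g,off=o),v=.012,until_force=10); fi=get_ft_force()-f1; wait(.1)
t=get_tcp_pos()-ins(0,g=g,off=o); print(s,"n mm",1e3*t@d,"F end",fi,"later",get_ft_force()-f1,get_ft_torque(),get_grip_width()*88,get_time())
```

```text
opened 0.5666999999999991
w 20.125807318830176 [-2.848  0.685  1.07 ]
True n mm 0.3770285925056362 F end [2.407 1.058 3.063] later [3.304 0.518 3.394] [ 0.078 -0.097  0.025] 19.729778912153044 17.5667
```

Run:
```python
from h import *
np.set_printoptions(precision=3,suppress=True)
o=.0009; n0=.0004; g=.078
command_gripper(.5); movel(ins(n0,g=g,off=o),v=.1); command_gripper(0); wait(.1); f1=get_ft_force(); print("w",get_grip_width()*88,f1)
for n in(-.01,-.03,-.04):
    s=movel(ins(n,g=g,off=o),v=.03,until_force=14); fi=get_ft_force()-f1
    t=get_tcp_pos()-ins(0,g=g,off=o); print(s,"n mm",1e3*t@d,"F end",fi,fi@d,get_ft_torque(),get_grip_width()*88,get_time())
    if s: break
```

```text
w 19.75713071386933 [-0.221 -2.73   0.519]
False n mm -9.698443143969088 F end [-2.051  5.555  3.318] 5.875630072286828 [ 0.536  0.336 -0.101] 19.487129490198406 20.0667
False n mm -29.50813052237886 F end [-1.682  7.242  6.205] 7.435334760518489 [ 0.861  0.463 -0.166] 19.674793510176936 20.8833
False n mm -39.63689331678301 F end [-2.706  7.36   6.776] 7.782342109371069 [ 0.768  0.459 -0.085] 19.87538435488792 21.3667
```

Friction is about 7 N, as expected with the buttons under the wall. I continue slowly to the holes.

Run:
```python
from h import *
np.set_printoptions(precision=3,suppress=True)
o=.0009; g=.078; n=-.0396
for k in range(10):
    n-=.001; f1=get_ft_force()
    s=movel(ins(n,g=g,off=o),v=.012,until_force=10); fi=get_ft_force()
    t=get_tcp_pos()-ins(0,g=g,off=o); print(s,"n mm",round(1e3*t@d,2),"F",fi,round(fi@d,2),get_time())
    if s or fi@d>18: break
snap("scene","s5"); a=cv2.imread("pics/s5.png")[180:290,190:310]
cv2.imwrite("pics/v5.png",cv2.resize(a,None,fx=5,fy=5,interpolation=cv2.INTER_CUBIC))
```

```text
False n mm -39.96 F [-2.531  7.245  7.845] 7.63 21.6167
False n mm -40.89 F [-3.503  6.66   7.983] 7.28 21.8667
False n mm -41.9 F [-2.999  5.594  8.395] 6.13 22.1167
False n mm -43.45 F [-1.81   2.693  8.131] 3.03 22.3667
False n mm -44.33 F [-2.434  3.742  7.405] 4.2 22.6167
False n mm -45.26 F [-3.024  4.056  8.044] 4.64 22.8667
False n mm -46.25 F [-2.894  3.439  7.36 ] 4.01 23.1167
False n mm -46.59 F [-2.208  8.408  9.208] 8.69 23.3667
False n mm -46.75 F [-3.568 13.504  8.958] 13.96 23.6167
False n mm -46.88 F [-4.295 18.302 10.612] 18.8 23.8667
```

View pics/v5.png

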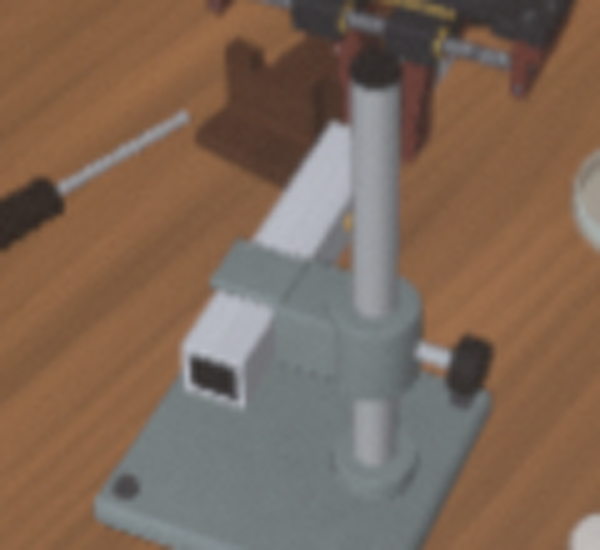

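Friction dropped at −43 mm and the boom stopped dead at −46.5 mm. A brass spot shows at the far-wall hole at (348,222) in the crop. Next: relieve, tug lightly backwards, let go, and look at the near hole.

Run:
```python
from h import *
np.set_printoptions(precision=3,suppress=True)
o=.0009; g=.078; n=-.0458
for n in(-.0458,-.0448,-.0438,-.0428):
    movel(ins(n,g=g,off=o),v=.012); f=get_ft_force(); t=get_tcp_pos()-ins(0,g=g,off=o); print("n mm",round(1e3*t@d,2),f,round(f@d,2))
    if f@d<-9: break
movel(ins(-.0453,g=g,off=o),v=.02)
command_gripper(.5); wait(.2); print(get_ft_force()); movel(get_tcp_pos()+[0,0,.1],v=.15); print(get_time())
u=np.array([np.cos(SY),np.sin(SY),0])
H=M-d*.045-u*.0145
# look from above on the -x side of the hole, tool tilted about d so the camera sees the side wall
ok=False
for tilt in(.5,.4,.3,.2,0):
    z=np.array([0,0,-1])*np.cos(tilt)+u*np.sin(tilt); x=np.cross(d,z)*-1; x/=np.linalg.norm(x)
    if x@u<0: x=-x
    m=np.c_[x,np.cross(z,x),z]; q=R.from_matrix(m).as_quat(); q=[q[3],*q[:3]]
    tc=camera_info("wrist")["tool_from_camera"]; cam=tc[:3,3]; v=m@(tc[:3,:3]@[0,.15,-1]) # aim above the gripper bar
    v/=np.linalg.norm(v)
    P=H-v*.28-m@cam
    try:
        print(tilt,P,inverse_kinematics(P,q)); 
        if P[2]<.2: continue
        move_pose(P,q); ok=True; break
    except MotionError as e: print(e)
print(ok,get_tcp_pos(),get_time()); c=snap("wrist","w6"); p=w2p(c,[H,H+u*.029,M]); print(p)
a=cv2.imread("pics/w6.png"); x,y=p[0].astype(int); x=np.clip(x,80,480);y=np.clip(y,60,360); a=a[y-60:y+60,x-80:x+80]
cv2.imwrite("pics/v6.png",cv2.resize(a,None,fx=5,fy=5,interpolation=cv2.INTER_CUBIC))
```

```text
n mm -46.23 [-2.173 -0.988  7.972] -0.47
n mm -45.68 [-0.808 -3.332  7.47 ] -3.06
n mm -44.85 [-0.707 -4.349  7.336] -4.08
n mm -43.93 [-0.175 -5.139  7.382] -4.97
[-0.139  0.776  0.023]
27.0083
0.5 [ 0.489 -0.097  0.211] [-0.395  0.122  2.204  0.645  0.485 -1.15 ]
True [ 0.49  -0.097  0.211] 27.9167
[[276.232 153.219]
 [305.573 150.823]
 [291.857  96.84 ]]
```

View pics/v6.png

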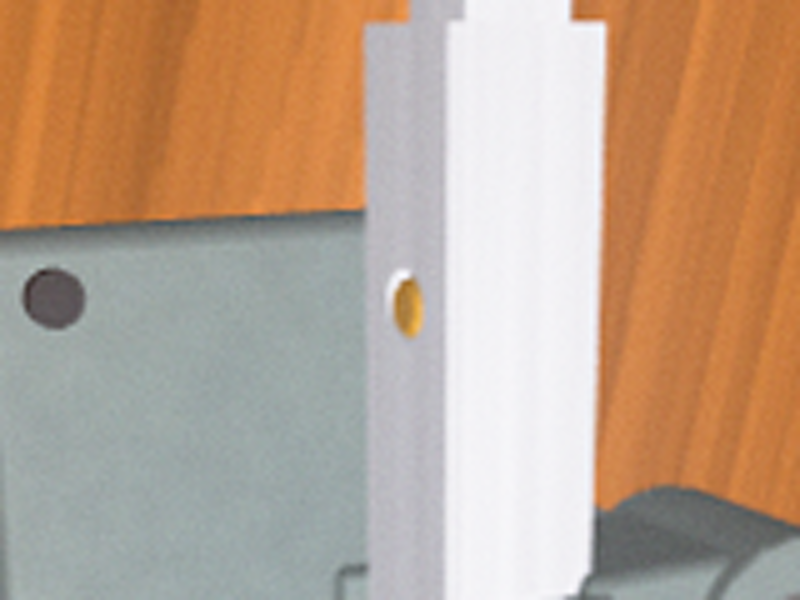

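The near button sits in its hole, brass at crop (408,308). I can't tell from this view how far it is out, so I'll measure that and view the far hole from the other side, clear of the pillar.

Run:
```python
from h import *
np.set_printoptions(precision=4,suppress=True)
u=np.array([np.cos(SY),np.sin(SY),0]); Hf=M-d*.045+u*.0145; Z=np.array([0,0,1.])
tc=camera_info("wrist")["tool_from_camera"]
for t in(.5,.4,.3,.2):
    z=-Z*np.cos(t)-u*np.sin(t); x=-d; y=np.cross(z,x); m=np.c_[x,y,z]; q=R.from_matrix(m).as_quat(); q=[q[3],*q[:3]]
    v=m@(tc[:3,:3]@[0,.15,-1]); v/=np.linalg.norm(v); P=Hf-v*.28-m@tc[:3,3]+d*.11
    j=inverse_kinematics(P,q); print(t,P,y@u,j)
    if j is not None and P[2]>.2:
        U=get_tcp_pos(); movel([U[0],U[1],.36],v=.25); move_pose(P+Z*.1,q); movel(P,v=.2); break
c=snap("wrist","w7"); pf=w2p(c,[Hf])[0]; print(get_tcp_pos(),get_time(),pf)
c6=load("w6"); H=M-d*.045-u*.0145; p6=w2p(c6,[H])[0]
o=[]
for f,p in(("w6",p6),("w7",pf)):
    a=cv2.imread(f"pics/{f}.png"); x,y=p.astype(int); x=np.clip(x,24,535);y=np.clip(y,30,389); print(f,"crop origin",x-24,y-30)
    o.append(cv2.resize(a[y-30:y+30,x-24:x+24],None,fx=8,fy=8,interpolation=cv2.INTER_NEAREST))
cv2.imwrite("pics/v7.png",np.hstack(o))
```

```text
0.5 [0.5576 0.0724 0.2299] -0.8775825618903726 [ 0.1331  0.5789  1.4453 -0.0459  1.6154  1.4846]
[0.5584 0.0723 0.2313] 31.4 [406.8895 153.5827]
w6 crop origin 252 123
w7 crop origin 382 123
```

View pics/v7.png

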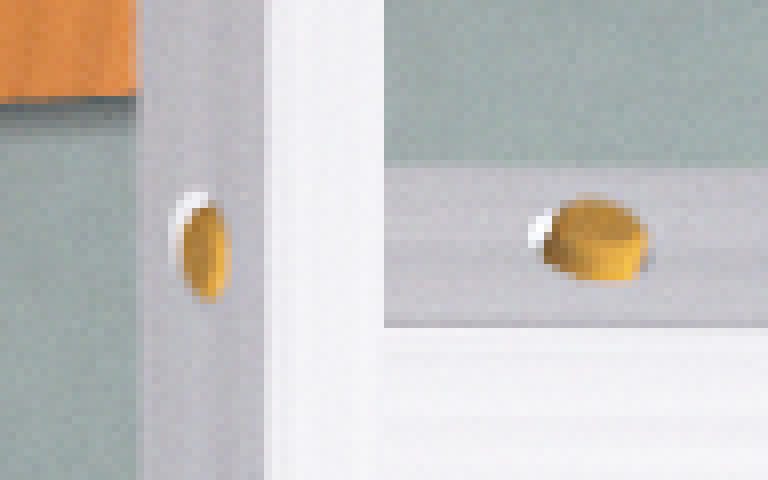

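Far button stands about 3 mm proud, the near one about flush. That means both are fully out and the boom sits against the +x side of the sleeve's 1.5 mm play. I'll nudge it gently back to centre so both stand proud.

Run:
```python
from h import *
np.set_printoptions(precision=4,suppress=True)
u=np.array([np.cos(SY),np.sin(SY),0]);Z=np.array([0,0,1.]); g=.078
U=get_tcp_pos(); movel(U+Z*.09,v=.2); A=ins(-.0455,g=g,off=.0009)
move_pose(A+Z*.1,quat(SY)); movel(A,v=.12,until_force=5); print(get_tcp_pos()-A)
f0=get_ft_force(); command_gripper(0); print("grip",get_ft_force()-f0,get_grip_width()*88)
for o in(.0004,-.0001,-.0006):
    s=movel(ins(-.0455,g=g,off=o),v=.01,until_force=8); f=get_ft_force()-f0; print(o,s,f@u,f@d,f[2])
    if s: break
command_gripper(.5); wait(.1); movel(A+Z*.1,v=.15); print(get_time())
tc=camera_info("wrist")["tool_from_camera"]; t=.5; H=M-d*.045-u*.0145
z=-Z*np.cos(t)+u*np.sin(t); y=-d; x=np.cross(y,z); m=np.c_[x,y,z]; q=R.from_matrix(m).as_quat()
v=m@(tc[:3,:3]@[0,.15,-1]); v/=np.linalg.norm(v); P=H-v*.28-m@tc[:3,3]
move_pose(P,[q[3],*q[:3]]); c=snap("wrist","w8"); print(get_tcp_pos(),get_time())
p=w2p(c,[H])[0].astype(int); a=cv2.imread("pics/w8.png"); b=cv2.imread("pics/w6.png"); 
k=lambda a,p,s,w,h:cv2.resize(a[p[1]-h:p[1]+h,p[0]-w:p[0]+w],None,fx=s,fy=s,interpolation=cv2.INTER_NEAREST)
snap("top","t8"); T=cv2.imread("pics/t8.png")[100:300,150:420]
cv2.imwrite("pics/v8.png",np.hstack([k(a,p,8,24,25),cv2.resize(T,(400,400))]))
```

```text
[0.0005 0.     0.0005]
grip [1.4984 0.9759 1.989 ] 19.76095791764083
0.0004 False 1.2187244971462592 0.0018560464078956561 3.1697407566786397
-0.0001 False 3.247283986169047 0.6055383397008721 4.9673904246375225
-0.0006 False 2.670748201411988 0.7358639864788716 4.909003096852609
37.2167
[ 0.4899 -0.0968  0.2107] 38.1833
```

View pics/v8.png

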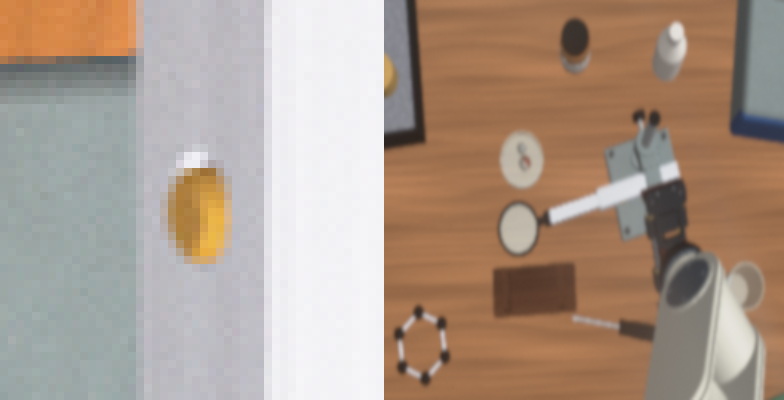

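Run:
```python
from h import *
movel(get_tcp_pos()+[0,0,.06],v=.15); print(get_ft_force(),get_time()); job_done()
```

```text
[ 0.64838841 -0.16667677  0.14488126] 38.7833
the job is handed in; nothing more can be done
```

The boom is in the stand's sleeve with both spring buttons out through their holes. The gripper has let go, and I handed the job in at about 39 s (limit 54 s).

**What I did:**
- I gripped the boom by its tube, lifted it off the rest and slid it in until the buttons met the sleeve's edge.
- I pinched the buttons flush in two short grips, because the fingers reached the mouth after the first 2 mm or so, which put about 4 mm of each button under the wall.
- I regripped the tube further back and pushed it on at about 6–8 N. The friction dropped at 43 mm and the boom stopped dead at about 46.5 mm, where I let the push rise to 19 N.
- The first look after letting go showed the near button about flush and the far one about 3 mm proud. The boom was lying to one side of the sleeve's play, so I nudged it 1.5 mm back towards the middle.

**Last checks:**
- **Near button:** it stood visibly proud in its hole after the nudge.
- **Far button:** it was proud before the nudge; I did not look at it again afterwards.
- **Backward tug:** this test was inconclusive. A light pull of up to 5 N moved the boom about 2.5 mm without a clear stop; the play in the holes should be about 2 mm.
- **Bench:** in the last top view the other things looked to be where they were, and the wrist force was near zero. The arm hid the weight and part of the screwdriver in that view.

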